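Check the oil level of a bench pump with its gauge rod

ROBOT

A 6-joint arm with a two-finger parallel gripper is mounted at the origin on the work surface. World frame = base frame: x ahead of the robot, y to its left, z up, the work surface at z = 0. Lengths are in m, angles in rad, forces in N, time in s.
With the tool pointing down it reaches from about 0.225 to 0.875 m from the base axis. Payload 3.4 kg.
Tool frame: the origin (TCP) lies between the finger pads; the fingertips stand 19 mm ahead of it and the grasp point (between the pads) is the TCP; z points along the fingers, y is the line along which they close (so a half turn about z gives the same grasp; the last joint's range is limited). The gripper opens to 85 mm and grips with 20 to 120 N. Pads are 22 mm wide; open, the fingers measure 114 mm over their backs; the gripper's body (76 mm by 85 mm) begins 54 mm behind the grasp point. The pads swing forward as they close: fully open they stand 13 mm farther back than shut.
Start: joints at [1.182, 0.276, 1.505, -0, 1.361, -0.121], TCP at [0.152, 0.555, 0.25] pointing down, gripper open.
Joint ranges: [-2.89, 2.89], [-0.75, 2.08], [0.22, 2.7], [-1.18, 4.32], [0.11, 2.71], [-2.7, 2.7]. Speed limits (rad/s): [2.57, 2.57, 3.14, 3.14, 3.14, 3.14].

INTERFACE

Orientations are given as a unit quaternion [w, x, y, z].
In Python, from rig import get_state, imaging, ticket gives the robot as it stands. The module is installed in compiled form; this text tells all that it offers.
- The arm moves only by the shell command python3 -m inch 'ROWS' [FORCE]. ROWS is JSON, a list of rows, each an object with "claw": the opening, from -1 (shut) to 1 (fully open); "travel": the shift along the world's x, y, z in units of 200 mm (1.0 is 200 mm), a list of three; "turn": the turn about the world's z in units of 180 degrees (1.0 is 180 degrees). A call has 1 to 5 rows; each row is the pose to reach, as a shift and turn from the pose commanded when the call began, turning the shorter way round; what a row does not reach only later rows make up. A row lasts 1/10 s, in which the tool goes at most 50 mm and 8.59 degrees, less where a joint would pass 70% of its speed; a pose out of reach is approached as far as the arm can. A call with a number of a shift or a turn outside -1 to 1 is refused whole. A call with a gripper value outside its range is refused whole. The fingers move at their own pace and stop on an object; FORCE is the grip in N (left out, the last holds). Time passes only in rows, so rows that repeat a pose let the fingers close. It gives the time, the measured TCP pose, the force, the opening and the grip force at its end, in the units of the state.
- get_state(): the state, without advancing time (a new reading comes with each control period).
- imaging.get_image(name): name is "side" or "top"; returns the picture (384x512x3 uint8, red, green, blue); there is no depth.
- imaging.camera_params(name): a dict with "camera_matrix" (3x3 intrinsics, pixels), "k1" (the pictures are not rectified: a ray, as slopes to the right and down, at radius r is drawn at 1 + k1 r^2 times it, then the intrinsics apply), "cam_to_world" (4x4, takes a point from camera to world coordinates). Camera axes: x right, y down, z forward; pixel columns grow to the right and rows downward; lengths in m; the calibration is good to about 2 mm. A picture is of the moment at which its call begins. camera_params takes no time and is no camera call.
- ticket.sign_off(): hands the job in; it is judged then, once.
The state is a dict: "clock": time; "qpos": joint angles; "qd": joint speeds; "effort": joint torques, N m; "position": TCP position; "ee_rot": TCP orientation; "contact_force": force on the tool from outside, world axes, zero at the start; "moment": the same for the moment, N m; "width": finger opening in m; "gripper_force": force on a finger pad.
Only numpy, scipy, OpenCV 4.12 (cv2) and the standard library are available. Lean on these libraries where they do the work, as an engineer would, in place of code of your own. Each camera call takes 0.05 s, during which the arm holds its last target. There are 200 camera calls.

TASK

Lower the pump tank's open lid until it is fully shut, without slamming it. Then take the gauge rod from its rest, push it down the slanted guide tube beside the tank until its collar stops on the mouth, and draw it right out again; finish still holding the rod in the gripper, level and still, with its tip over the drip tray, 10 to 20 cm above it, so that it can be read: do not put it down or let go. Leave the other things on the bench where they are.

Things in the scene. Friction and masses are not known exactly. Their poses are not given: they have to be found in the camera images.
- oil_tank: grey sheet-metal pump tank, open-topped box 180 (x) x 160 (y) x 100 high, fixed; origin under the box's centre, z up. Its lid is hinged along the top of its +x wall; a blue motor, up to 114 high, reaches out to y = 175; the slanted guide tube stands on its -y side, its lower end in a foot 43 high (x -140 to -70, y -180 to -80)
- lid (a joint): hinge of the tank's aluminium lid (180 x 160 x 6, 0.3 kg, with a flat tab 50 wide standing 22 out of its free edge): 0 = shut on the tank, grows as it opens upward; starts between 0.75 and 1.2 rad. Stiff hinge (about 0.4 N m of friction): the lid stays where it is left and is pushed down on its outer face
- lid_hinge (a point): on the lid's hinge line, at mid-width, at the lid's underside, 100 above the bench; turns with the lid: x runs from the free edge to the hinge, y along the hinge line, z out of the lid's outer (upper) face
- lid_edge (a point): point on the lid's outer face at mid-width, 170 from the hinge line, 10 short of the free edge; axes as lid_hinge
- guide_tube: straight steel tube on the tank's -y side, bore 14, outside 20, 130 long, with a mouth flared over its last 16 to about 22 bore and 29 outside; fixed to the tank. Origin at the centre of the mouth (115 above the bench, 155 to the tank's -y side), z points out of the mouth along the tube's axis, 45 degrees above level towards the tank's +x side; x points 45 degrees down
- gauge_rod: gauge rod, round all over, 0.09 to 0.15 kg: steel shaft 8 across, 115 long, tapered tip; steel collar 32 across, 6 thick; black handle 18 across, 60 long. Balances about 25 on the shaft side of the collar. Origin on the axis at the collar's face that stops on the tube; x along the axis to the handle (handle x = 6 to 66, tip x = -115). Starts level on the rest, axis 75 above the bench, handle free
- rod_tip (a point): centre of the end of the gauge rod's shaft, axes as gauge_rod
- rod_rest: dark steel rest, base 130 x 60 x 10, with two notched posts 8 thick and 36 wide, 85 high (notch 12 wide, floor at 71), at x = 43.5 and -37.5; fixed; origin under its centre; the rod lies along its x, handle to +x, rod origin at x = 57.5. It and the drip tray may change places
- drip_tray: shallow aluminium tray 180 (x) x 120 (y) x 18 high, fixed; origin under its centre, z up
- tape_roll: brown cardboard tape core, ring 90 outside, 60 inside, 40 high, lying flat; bystander; origin under its centre
- screwdriver: screwdriver 180 long lying on the bench; bystander
- spanner: steel spanner 170 long lying on the bench; bystander
- spray_can: grey upright can 58 across, 160 high; bystander; origin under its centre
- pipe_cap: stepped blue pipe cap 64 across, 45 high; bystander; origin under its centre
- carton: small closed cardboard carton 100 x 75 x 60 high; bystander; origin under its centre
- pipe_block: softwood block 70 x 50 x 35 high; bystander; origin under its centre
There are look-alikes about, which are no part of the job. There is more than one size of the gauge_rod; the one meant has the size given above.

How it is judged:
By the outcome, as a careful person would: the job done as asked, in the order asked, and still so for the second after the job is handed in, while the arm keeps its last pose, push and grip.
It also fails if it takes over 72 s, if anything falls off the work surface, if the arm or the gripper's body presses on something with over 40 N, if the wrist force passes 120 N, or if a joint passes its speed limit or range.

## Working session

There is one attempt and no reset: what is moved stays moved. The work goes in short steps, Python scripts to look and compute and a shell command to move; the robot and the scene stay as the last step left them, time stands still between calls to the robot, and variables do not carry over. Pictures are saved under pics/ and viewed, at most 10 in all, crops included, and the job is handed in when it is done.

```bash
mkdir -p pics && cat > h.py <<'E'
import numpy as np, cv2
from rig import get_state, imaging, ticket
def P(n):
    p=imaging.camera_params(n); return np.array(p["camera_matrix"]),p["k1"],np.array(p["cam_to_world"])
def ray(n,u,v):
    K,k,T=P(n)
    q=cv2.undistortPoints(np.array([[[u,v]]],float),K,np.array([k,0,0,0,0.]))[0,0]
    return T[:3,3],T[:3,:3]@np.r_[q,1]
def atz(n,u,v,z):
    o,d=ray(n,u,v); return o+d*(z-o[2])/d[2]
def proj(n,X):
    K,k,T=P(n); R=T[:3,:3].T
    return cv2.projectPoints(np.atleast_2d(np.array(X,float)),cv2.Rodrigues(R)[0],-R@T[:3,3],K,np.array([k,0,0,0,0.]))[0][:,0]
def two(a,b):  # a=(u,v) in side, b in top -> point, gap
    o1,d1=ray("side",*a);o2,d2=ray("top",*b)
    s=np.linalg.lstsq(np.c_[d1,-d2],o2-o1,rcond=None)[0]
    p,q=o1+s[0]*d1,o2+s[1]*d2; return (p+q)/2,np.linalg.norm(p-q)
def snap(n,f,crop=None,scale=1):
    im=imaging.get_image(n)[:,:,::-1]
    if crop: x0,y0,x1,y1=crop; im=im[y0:y1,x0:x1]
    cv2.imwrite(f"pics/{f}.png",cv2.resize(im,None,fx=scale,fy=scale,interpolation=cv2.INTER_CUBIC))
E
python3 - <<'E'
from h import *
for n in("side","top"):
    snap(n,n+"1",scale=1.5); K,k,T=P(n); print(n,K.round(1).tolist(),k,T.round(3).tolist())
s=get_state();print(s["position"],s["ee_rot"],s["clock"])
E
```

```text
side [[409.6, 0.0, 256.5], [0.0, 409.6, 188.2], [0.0, 0.0, 1.0]] -0.022134690165089666 [[0.908, -0.323, 0.267, 0.228], [-0.419, -0.689, 0.592, -0.682], [-0.007, -0.649, -0.761, 0.964], [0.0, 0.0, 0.0, 1.0]]
top [[392.0, 0.0, 256.7], [0.0, 392.0, 192.6], [0.0, 0.0, 1.0]] 0.034599533487990136 [[0.002, -0.982, 0.188, 0.294], [-1.0, -0.005, -0.018, 0.039], [0.018, -0.188, -0.982, 1.442], [0.0, 0.0, 0.0, 1.0]]
[0.15199238 0.55409612 0.24950587] [-2.04678495e-04  1.33503849e-01  9.91047937e-01 -8.16593132e-04] 0.1
```

View pics/side1.png

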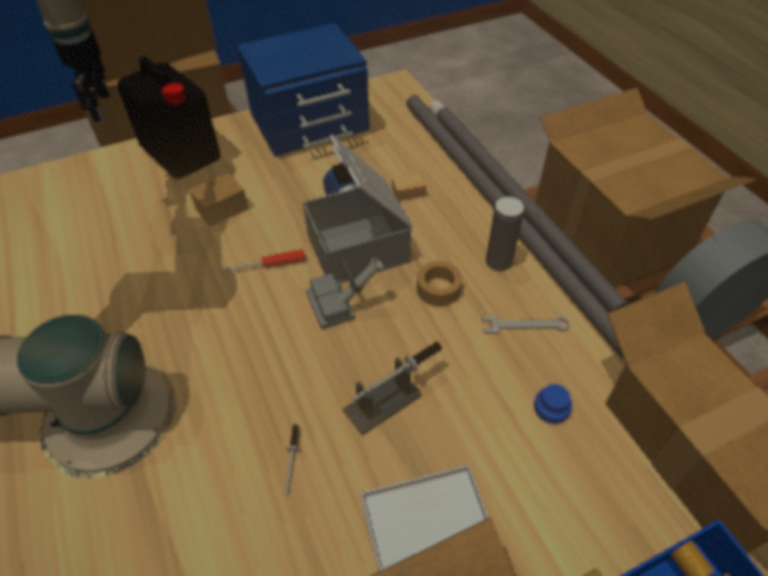

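View pics/top1.png

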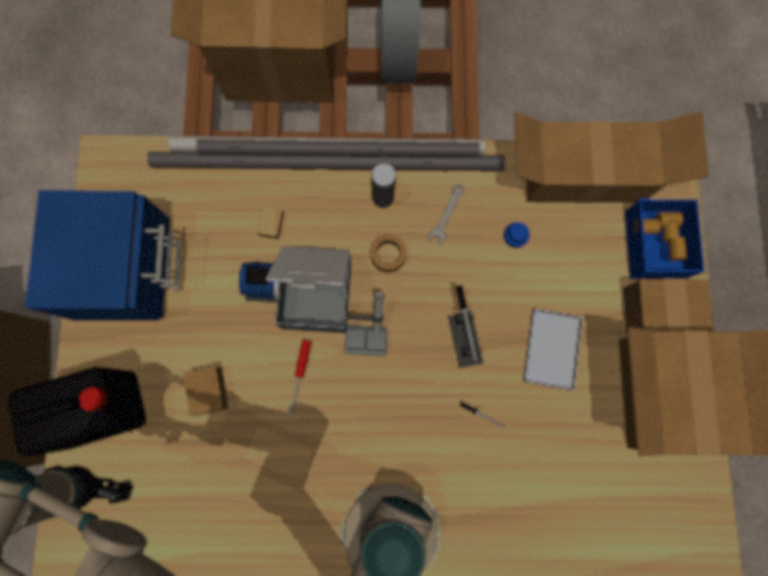

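```bash
python3 - <<'E'
from h import *
s=imaging.get_image("side")[:,:,::-1];t=imaging.get_image("top")[:,:,::-1]
def c(im,x,y):return cv2.resize(im[y:y+75,x:x+100],None,fx=4,fy=4,interpolation=cv2.INTER_CUBIC)
cv2.imwrite("pics/quad.png",np.vstack([np.hstack([c(s,195,85),c(s,215,215)]),np.hstack([c(t,165,163),c(t,275,180)])]))
cv2.imwrite("pics/tube.png",np.hstack([cv2.resize(s[165:225,195:265],None,fx=5.7,fy=8,interpolation=cv2.INTER_CUBIC),cv2.resize(t[185:245,220:270],None,fx=8,fy=8,interpolation=cv2.INTER_CUBIC)]))
E
```

```text
(no output)
```

View pics/quad.png

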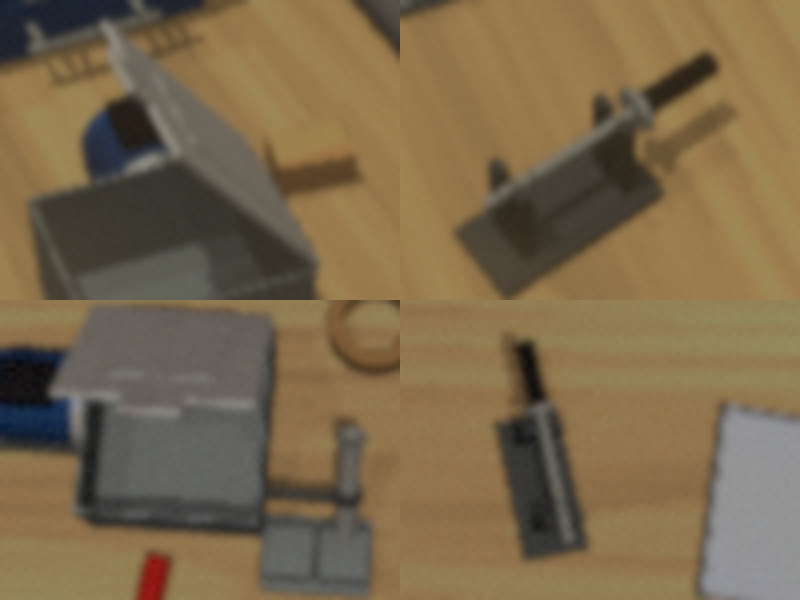

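View pics/tube.png

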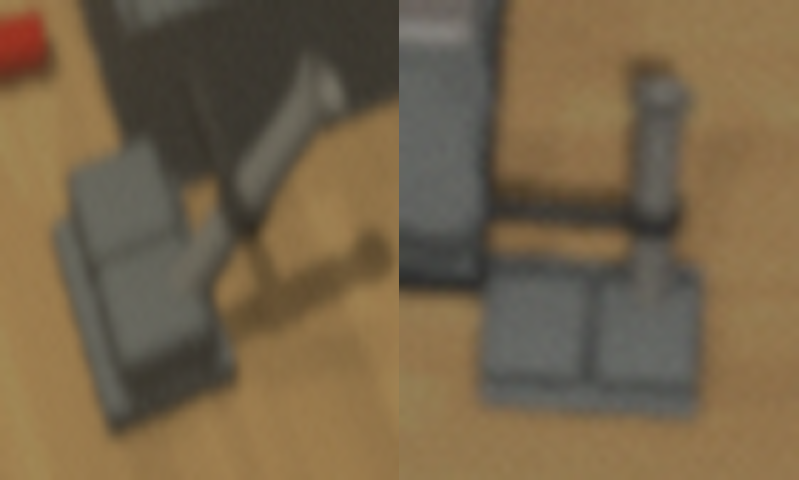

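```bash
python3 - <<'E'
from h import *
r=lambda a:np.round(a,4).tolist()
print("mouth",two((252.4,175.6),(252.9,196.9)))
for n,u,v,z,l in [("side",273.8,150.5,.1,"hinge -y"),("side",241.3,123.8,.1,"hinge +y"),("side",202.5,136.3,.1,"front +y"),("top",188.8,165,.1,"hinge+y"),("top",233,166.8,.1,"hinge-y"),
 ("top",186.8,213.5,.1,"front+y"),("top",230.3,216,.1,"front-y")]: print(l,n,r(atz(n,u,v,z)))
# quad rod: handle end and tip/collar
S=lambda x,y:(215+(x-400)/4,215+y/4)
T=lambda x,y:(275+(x-400)/4,180+(y-300)/4)
for l,a,b in [("hend",(712,62),(524,345)),("collar",(637,108),(543,407)),("tip",(497,195),(572,542))]:
    p,g=two(S(*a),T(*b)); print(l,r(p),g, r(atz("side",*S(*a),.075)),r(atz("top",*T(*b),.075)))
print("tray",[r(atz("top",*p,.018)) for p in [(355,207),(387,211.5),(382,259),(350,254)]])
print("lid free",[r(atz("top",*p,.1+.18*np.sin(.95))) for p in [(178,186.8),(228.8,189.3)]], two((221.3,91.3),(178,186.8)))
E
```

```text
mouth (array([0.53485292, 0.02802253, 0.11233054]), np.float64(0.002384814804389545))
hinge -y side [0.641, 0.1037, 0.1]
hinge +y side [0.601, 0.2576, 0.1]
front +y side [0.4681, 0.2549, 0.1]
hinge+y top [0.6488, 0.2541, 0.1]
hinge-y top [0.6434, 0.0987, 0.1]
front+y top [0.4768, 0.2551, 0.1]
front-y top [0.4687, 0.1057, 0.1]
hend [0.5642, -0.1619, 0.0733] 0.004132832164317683 [0.5656, -0.1631, 0.075] [0.5618, -0.161, 0.075]
collar [0.505, -0.176, 0.078] 0.0012270781672973582 [0.5053, -0.1742, 0.075] [0.506, -0.1766, 0.075]
tip [0.3921, -0.1984, 0.0832] 0.010374882550974109 [0.3989, -0.1946, 0.075] [0.3875, -0.1989, 0.075]
tray [[0.5148, -0.3487, 0.018], [0.4986, -0.4655, 0.018], [0.3266, -0.4367, 0.018], [0.3437, -0.3227, 0.018]]
lid free [[0.5402, 0.2616, 0.2464], [0.5332, 0.1043, 0.2464]] (array([0.54315216, 0.2624655 , 0.24026669]), np.float64(0.0033647624285477813))
```

Candidates for the rod: the one on the rest (side 253,252 / top 310,217), the small black-handled one on the bench (top 322,276) and the red screwdriver (top 202,245). The one on the rest measures about 180 mm overall, as described. The lid is open about 0.93 rad. I do the lid first.

```bash
python3 -m inch '[{"claw":-1,"travel":[0.2,-0.2,0.5],"turn":0.02},{"claw":-1,"travel":[0.75,-0.6,0.5],"turn":0.072},{"claw":-1,"travel":[0.75,-0.6,0.5],"turn":0.072},{"claw":-1,"travel":[0.75,-0.6,0.5],"turn":0.072},{"claw":-1,"travel":[0.75,-0.6,0.5],"turn":0.072}]' 30
python3 -m inch '[{"claw":-1,"travel":[0.75,-0.65,0],"turn":0},{"claw":-1,"travel":[0.75,-0.65,0],"turn":0},{"claw":-1,"travel":[0.75,-0.65,0],"turn":0},{"claw":-1,"travel":[0.75,-0.65,0],"turn":0},{"claw":-1,"travel":[0.75,-0.65,0],"turn":0}]'
python3 -m inch '[{"claw":-1,"travel":[0.7,-0.62,0],"turn":0},{"claw":-1,"travel":[0.7,-0.62,0],"turn":0},{"claw":-1,"travel":[0.7,-0.62,0],"turn":0},{"claw":-1,"travel":[0.7,-0.62,0],"turn":0},{"claw":-1,"travel":[0.7,-0.62,0],"turn":0}]'
python3 - <<'E'
from h import *
r=lambda a:np.round(a,4).tolist()
T=lambda x,y:(220+(x-399)/8,185+y/8)
a=[atz("top",*T(482,403),0),atz("top",*T(697,412),0),atz("top",*T(662,95),.115),atz("top",*T(650,285),.043)]
print([r(x) for x in a]); print("foot edge yaw",np.arctan2(*(a[0]-a[1])[:2])*-1,"tube yaw",np.arctan2(*(a[2]-a[3])[[1,0]]))
E
```

```text
clock: 0.7
position: [0.3045, 0.4327, 0.3516]
ee_rot: [0.001, 0.022, 1.0, 0.0]
contact_force: [0.3, -0.5, 0.4]
width: 0.0122
gripper_force: 0.0
clock: 1.2
position: [0.4566, 0.3004, 0.3495]
ee_rot: [0.001, 0.024, 1.0, -0.001]
contact_force: [-0.5, 0.3, 0.1]
width: 0.0001
gripper_force: 0.0
clock: 1.7
position: [0.5953, 0.1774, 0.3487]
ee_rot: [-0.0, 0.023, 1.0, -0.001]
contact_force: [0.1, -0.9, 0.2]
width: -0.0
gripper_force: 0.0
[[0.4103, 0.1094, 0.0], [0.4064, 0.0109, 0.0], [0.5333, 0.0284, 0.115], [0.4597, 0.0329, 0.043]]
foot edge yaw -0.03881311739877114 tube yaw -0.0609064498452003
```

```bash
python3 -m inch '[{"claw":-1,"travel":[-0.175,0,-0.2],"turn":0},{"claw":-1,"travel":[-0.175,0,-0.4],"turn":0},{"claw":-1,"travel":[-0.175,0,-0.48],"turn":0},{"claw":-1,"travel":[-0.175,0,-0.52],"turn":0},{"claw":-1,"travel":[-0.175,0,-0.56],"turn":0}]'
python3 -m inch '[{"claw":-1,"travel":[-0.01,0,-0.04],"turn":0},{"claw":-1,"travel":[-0.02,0,-0.08],"turn":0},{"claw":-1,"travel":[-0.03,0,-0.12],"turn":0},{"claw":-1,"travel":[-0.04,0,-0.16],"turn":0},{"claw":-1,"travel":[-0.05,0,-0.20],"turn":0}]'
python3 -m inch '[{"claw":-1,"travel":[-0.02,0,-0.03],"turn":0},{"claw":-1,"travel":[-0.04,0,-0.06],"turn":0},{"claw":-1,"travel":[-0.06,0,-0.09],"turn":0},{"claw":-1,"travel":[-0.08,0,-0.12],"turn":0},{"claw":-1,"travel":[-0.10,0,-0.15],"turn":0}]'
python3 - <<'E'
from h import *
snap("side","lid1",(170,60,330,180),5)
E
```

```text
clock: 2.2
position: [0.5574, 0.1814, 0.2388]
ee_rot: [0.001, 0.02, 1.0, 0.0]
contact_force: [0.1, -0.5, 2.3]
width: 0.0002
gripper_force: 0.7
clock: 2.7
position: [0.5469, 0.1805, 0.1978]
ee_rot: [-0.0, 0.021, 1.0, 0.0]
contact_force: [0.8, -0.2, 3.0]
width: 0.0002
gripper_force: 0.7
clock: 3.2
position: [0.5269, 0.1804, 0.1679]
ee_rot: [0.0, 0.021, 1.0, -0.0]
contact_force: [1.1, -0.6, 0.4]
width: 0.0
gripper_force: 0.5
```

View pics/lid1.png

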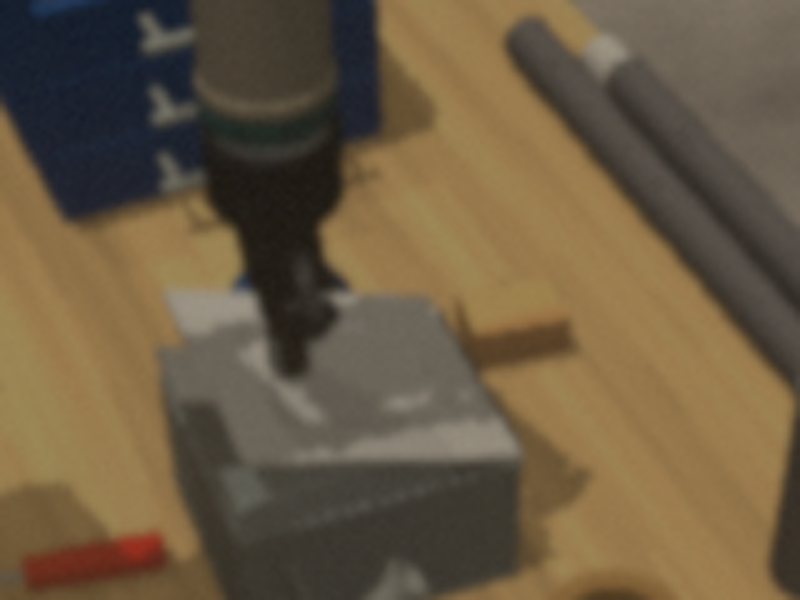

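The lid follows the fingers (tip at crop 290,370) and stands about 0.35 rad from shut. I carry on slowly.

```bash
python3 -m inch '[{"claw":-1,"travel":[-0.01,0,-0.025],"turn":0},{"claw":-1,"travel":[-0.02,0,-0.05],"turn":0},{"claw":-1,"travel":[-0.03,0,-0.075],"turn":0},{"claw":-1,"travel":[-0.04,0,-0.1],"turn":0},{"claw":-1,"travel":[-0.05,0,-0.12],"turn":0}]'
python3 -m inch '[{"claw":-1,"travel":[0,0,-0.015],"turn":0},{"claw":-1,"travel":[0,0,-0.03],"turn":0},{"claw":-1,"travel":[0,0,-0.045],"turn":0},{"claw":-1,"travel":[0,0,-0.06],"turn":0},{"claw":-1,"travel":[0,0,-0.07],"turn":0}]'
python3 -m inch '[{"claw":-1,"travel":[0,0,-0.01],"turn":0},{"claw":-1,"travel":[0,0,-0.02],"turn":0},{"claw":-1,"travel":[0,0,-0.025],"turn":0},{"claw":-1,"travel":[0,0,-0.03],"turn":0},{"claw":-1,"travel":[0,0,-0.03],"turn":0}]'
```

```text
clock: 3.75
position: [0.5171, 0.1805, 0.1438]
ee_rot: [-0.0, 0.021, 1.0, -0.0]
contact_force: [1.0, 0.1, 0.9]
width: -0.0003
gripper_force: 0.4
clock: 4.25
position: [0.517, 0.1805, 0.13]
ee_rot: [-0.0, 0.021, 1.0, 0.0]
contact_force: [-1.3, 0.2, 0.4]
width: -0.0001
gripper_force: 0.4
clock: 4.75
position: [0.5172, 0.1805, 0.1255]
ee_rot: [0.0, 0.021, 1.0, 0.0]
contact_force: [-2.5, -1.1, 8.0]
width: 0.0001
gripper_force: 3.9
```

```bash
python3 -m inch '[{"claw":-1,"travel":[0,0,-0.005],"turn":0},{"claw":-1,"travel":[0,0,-0.01],"turn":0},{"claw":-1,"travel":[0,0,-0.01],"turn":0}]'
python3 -m inch '[{"claw":-1,"travel":[0,0,0.1],"turn":0},{"claw":-1,"travel":[0,0,0.3],"turn":0},{"claw":-1,"travel":[0,0,0.5],"turn":0},{"claw":1,"travel":[0,-0.2,0.6],"turn":0},{"claw":1,"travel":[0,-0.5,0.6],"turn":0}]'
python3 - <<'E'
from h import *
# predicted shut lid outer corners, overlay check
im=imaging.get_image("side")[:,:,::-1].copy()
c=np.array([.556,.1785]);y=-.043
ex=np.array([np.cos(y),np.sin(y)]);ey=np.array([-np.sin(y),np.cos(y)])
pts=[np.r_[c+a*ex+b*ey,.106] for a,b in[(.09,.08),(.09,-.08),(-.09,-.08),(-.09,-.025),(-.112,-.025),(-.112,.025),(-.09,.025),(-.09,.08)]]
m=np.r_[c-.02*ex-.155*ey,.115]; print("mouth pred",m)
big=cv2.resize(im[90:210,180:340],None,fx=5,fy=5,interpolation=cv2.INTER_CUBIC)
for q in np.r_[proj("side",pts),proj("side",[m])]: cv2.circle(big,tuple(int(v) for v in (q-[180,90])*5+2.5),3,(0,0,255),1)
cv2.imwrite("pics/shut.png",big)
E
```

```text
clock: 5.05
position: [0.5172, 0.1806, 0.1254]
ee_rot: [0.001, 0.021, 1.0, 0.0]
contact_force: [-5.3, -1.9, 19.0]
width: 0.0001
gripper_force: 9.4
clock: 5.55
position: [0.5198, 0.0912, 0.2462]
ee_rot: [0.005, 0.019, 1.0, 0.001]
contact_force: [0.4, -1.3, 0.3]
width: 0.0283
gripper_force: 0.0
mouth pred [0.52935554 0.02450301 0.115     ]
```

View pics/shut.png

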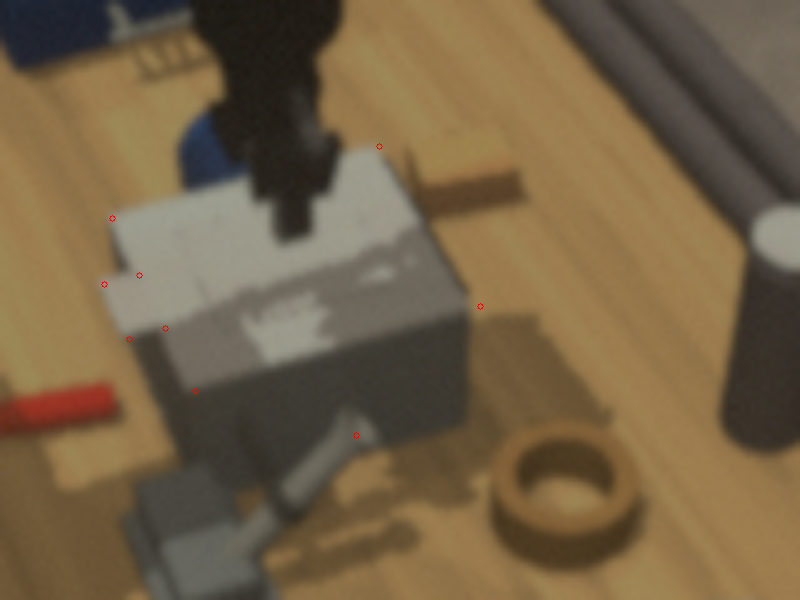

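The lid is shut: its corners sit on the predicted ones within about 10 crop pixels. Next is the rod, gripped on the handle about 40 mm behind the collar.

```bash
python3 -m inch '[{"claw":1,"travel":[0.06,-0.9,0],"turn":0.078},{"claw":1,"travel":[0.06,-0.9,0],"turn":0.078},{"claw":1,"travel":[0.06,-0.9,0],"turn":0.078},{"claw":1,"travel":[0.06,-0.9,0],"turn":0.078}]'
python3 -m inch '[{"claw":1,"travel":[0.065,-0.34,-0.3],"turn":0},{"claw":1,"travel":[0.065,-0.34,-0.4],"turn":0},{"claw":1,"travel":[0.065,-0.34,-0.5],"turn":0},{"claw":1,"travel":[0.065,-0.34,-0.5],"turn":0}]'
python3 - <<'E'
from h import *
s=get_state();p=np.array(s["position"]);print(p,s["ee_rot"],proj("side",[p]),proj("top",[p]))
a=cv2.resize(imaging.get_image("side")[190:290,240:340,::-1],None,fx=4,fy=6,interpolation=cv2.INTER_CUBIC)
b=cv2.resize(imaging.get_image("top")[150:250,260:360,::-1],None,fx=4,fy=6,interpolation=cv2.INTER_CUBIC)
cv2.imwrite("pics/pre.png",np.hstack([a,b]))
E
```

```text
clock: 6.0
position: [0.5293, -0.0924, 0.2422]
ee_rot: [0.0, -0.101, 0.995, -0.001]
contact_force: [0.4, 0.2, -0.4]
width: 0.0854
gripper_force: 0.0
clock: 6.4
position: [0.5395, -0.1576, 0.1381]
ee_rot: [-0.004, -0.1, 0.995, 0.002]
contact_force: [-0.6, -0.3, -0.1]
width: 0.0855
gripper_force: 0.0
[ 0.53949294 -0.15757391  0.13811003] [-0.00393091 -0.10036818  0.99494023  0.00217099] [[284.23084886 218.08651743]] [[307.76318563 194.1351039 ]]
```

View pics/pre.png

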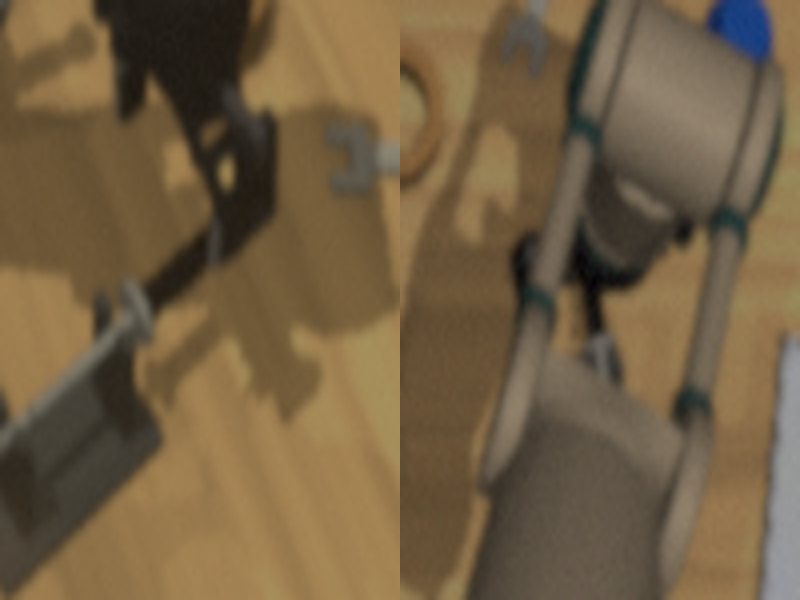

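The open fingers straddle the handle (side crop 230,200), and the yaw matches the rod. I lower, close and lift.

```bash
python3 -m inch '[{"claw":1,"travel":[0,0,-0.15],"turn":0},{"claw":1,"travel":[0,0,-0.3],"turn":0},{"claw":1,"travel":[0,0,-0.34],"turn":0},{"claw":1,"travel":[0,0,-0.34],"turn":0}]'
python3 -m inch '[{"claw":-0.5,"travel":[0,0,0],"turn":0},{"claw":-1,"travel":[0,0,0],"turn":0},{"claw":-1,"travel":[0,0,0],"turn":0},{"claw":-1,"travel":[0,0,0],"turn":0},{"claw":-1,"travel":[0,0,0],"turn":0}]' 40
python3 -m inch '[{"claw":-1,"travel":[0,0,0],"turn":0},{"claw":-1,"travel":[0,0,0],"turn":0}]' 40
```

```text
clock: 6.9
position: [0.5425, -0.1568, 0.0749]
ee_rot: [0.0, -0.102, 0.995, 0.0]
contact_force: [-0.2, -0.2, 0.5]
width: 0.0855
gripper_force: 0.0
clock: 7.4
position: [0.5425, -0.1578, 0.0749]
ee_rot: [0.001, -0.102, 0.995, -0.0]
contact_force: [-0.4, -0.6, 0.6]
width: 0.0168
gripper_force: 41.8
clock: 7.6
position: [0.5425, -0.1577, 0.0746]
ee_rot: [0.0, -0.102, 0.995, -0.0]
contact_force: [0.7, 0.0, 1.3]
width: 0.0166
gripper_force: 41.7
```

```bash
python3 -m inch '[{"claw":-1,"travel":[0,0,0.05],"turn":0},{"claw":-1,"travel":[0,0,0.1],"turn":0},{"claw":-1,"travel":[0,0,0.3],"turn":0},{"claw":-1,"travel":[0,0,0.55],"turn":0},{"claw":-1,"travel":[0,0,0.7],"turn":0}]'
python3 -m inch '[{"claw":-1,"travel":[0,0,0],"turn":0},{"claw":-1,"travel":[0,0,0],"turn":0},{"claw":-1,"travel":[0,0,0],"turn":0},{"claw":-1,"travel":[0,0,0],"turn":0}]' 20
python3 -m inch '[{"claw":-1,"travel":[0.3,0.2,0],"turn":-0.03},{"claw":-1,"travel":[0.5,0.4,0],"turn":-0.078},{"claw":-1,"travel":[0.7,0.7,0],"turn":-0.078},{"claw":-1,"travel":[0.75,0.9,0],"turn":-0.078},{"claw":-1,"travel":[0.75,0.9,0],"turn":-0.078}]'
python3 - <<'E'
from h import *
s=get_state();p=np.array(s["position"]);print(p,s["ee_rot"],s["contact_force"],s["moment"],proj("side",[p]),proj("top",[p]))
a=cv2.resize(imaging.get_image("side")[110:230,210:350,::-1],None,fx=5,fy=5,interpolation=cv2.INTER_CUBIC)
cv2.imwrite("pics/held.png",a)
cv2.imwrite("pics/heldtop.png",imaging.get_image("top")[:,:,::-1])
E
```

```text
clock: 8.1
position: [0.5432, -0.1578, 0.2186]
ee_rot: [0.002, -0.102, 0.995, -0.001]
contact_force: [0.7, -0.5, -1.0]
width: 0.0163
gripper_force: 41.5
clock: 8.5
position: [0.5411, -0.157, 0.2126]
ee_rot: [-0.002, -0.102, 0.995, 0.001]
contact_force: [0.0, 0.4, -0.9]
width: 0.0164
gripper_force: 41.6
clock: 9.0
position: [0.6929, 0.0251, 0.212]
ee_rot: [-0.001, 0.02, 1.0, 0.001]
contact_force: [0.7, -0.8, -1.2]
width: 0.0164
gripper_force: 41.6
[0.69290332 0.02513509 0.21204906] [-1.46402220e-03  2.04186422e-02  9.99790319e-01  5.02930806e-04] [ 0.69461585 -0.84430528 -1.16108138] [-0.08785924 -0.09667872  0.01667662] [[304.74808399 133.52184356]] [[254.29590326 143.61146508]]
```

View pics/held.png

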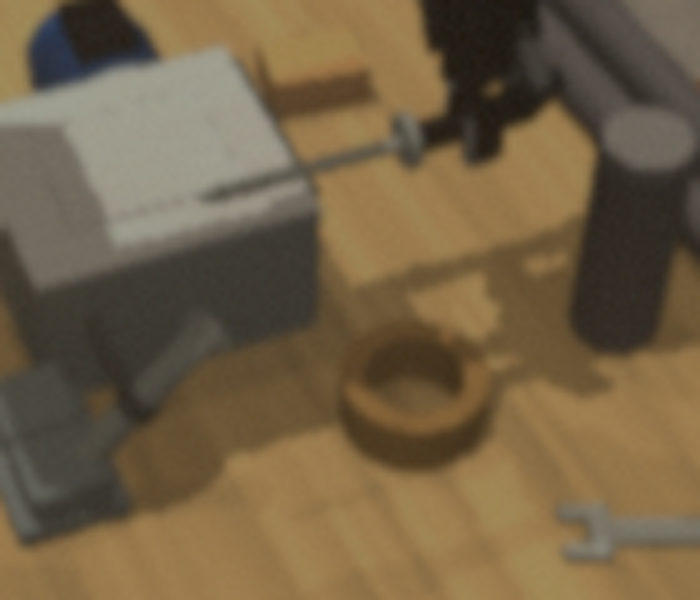

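```bash
python3 - <<'E'
from h import *
r=lambda a:np.round(a,4).tolist()
for z in(.2,.205,.212,.22):print(z,r(atz("side",251.2,149.2,z)))
for z in(.2,.212):print("collar",z,r(atz("side",210+408/5,110+138/5,z)))
print("can",r(atz("top",255.5,117,.16)),r(atz("side",339.5,137.5,.16)))
im=cv2.imread("pics/heldtop.png")
cv2.imwrite("pics/ht.png",cv2.resize(im[120:220,200:300],None,fx=6,fy=6,interpolation=cv2.INTER_CUBIC))
E
```

```text
0.2 [0.5408, 0.0429, 0.2]
0.205 [0.5387, 0.0382, 0.205]
0.212 [0.5359, 0.0315, 0.212]
0.22 [0.5326, 0.0239, 0.22]
collar 0.2 [0.6597, 0.0373, 0.2]
collar 0.212 [0.6529, 0.026, 0.212]
can [0.8055, 0.0206, 0.16] [0.8074, 0.0166, 0.16]
```

View pics/ht.png

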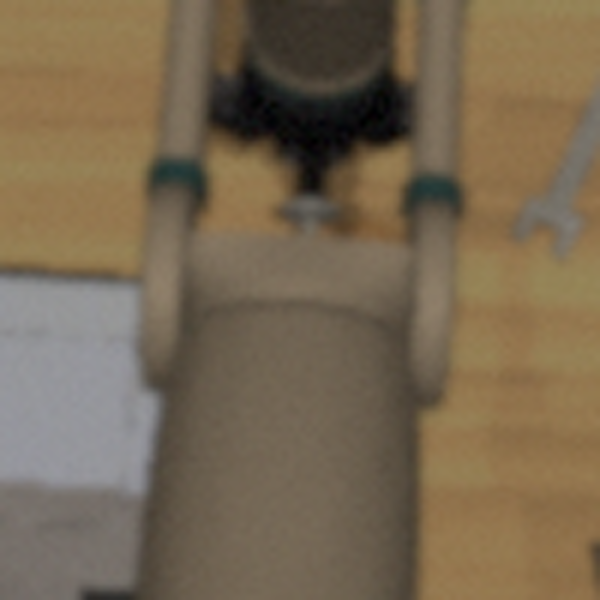

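The rod is level and in line with the tube, with its tip at (0.536, 0.0315). I lower it outside the mouth and then nose the tip in.

```bash
python3 -m inch '[{"claw":-1,"travel":[0.1,-0.022,-0.05],"turn":0},{"claw":-1,"travel":[0.1,-0.022,-0.25],"turn":0},{"claw":-1,"travel":[0.1,-0.022,-0.42],"turn":0},{"claw":-1,"travel":[0.1,-0.022,-0.47],"turn":0},{"claw":-1,"travel":[0.1,-0.022,-0.47],"turn":0}]' 20
python3 -m inch '[{"claw":-1,"travel":[-0.03,0,0],"turn":0},{"claw":-1,"travel":[-0.06,0,0],"turn":0},{"claw":-1,"travel":[-0.08,0,0],"turn":0},{"claw":-1,"travel":[-0.1,0,0],"turn":0},{"claw":-1,"travel":[-0.1,0,0],"turn":0}]'
python3 - <<'E'
from h import *
a=cv2.resize(imaging.get_image("side")[140:215,220:320,::-1],None,fx=8,fy=8,interpolation=cv2.INTER_CUBIC)
cv2.imwrite("pics/nose.png",a)
print(get_state()["position"])
E
```

```text
clock: 9.6
position: [0.7103, 0.0176, 0.1174]
ee_rot: [-0.003, 0.021, 1.0, 0.0]
contact_force: [-0.7, 0.2, -2.6]
width: 0.0167
gripper_force: 41.6
clock: 10.1
position: [0.6917, 0.0182, 0.1213]
ee_rot: [0.0, 0.021, 1.0, 0.0]
contact_force: [-0.6, -0.1, -1.3]
width: 0.0165
gripper_force: 41.6
[0.69206554 0.01819447 0.12109925]
```

View pics/nose.png

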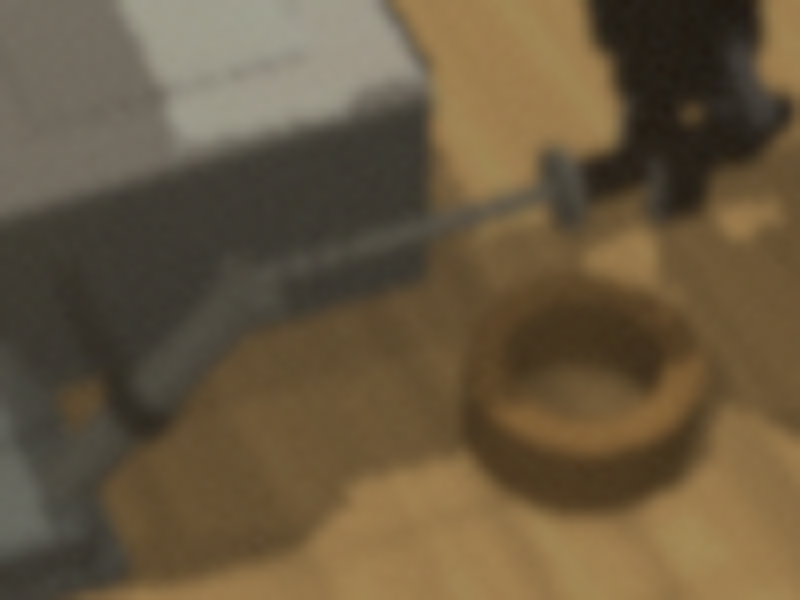

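The tip (crop 265,270) is at the mouth with no contact yet. I lower 5 mm, push in gently and go by force from here on.

```bash
python3 -m inch '[{"claw":-1,"travel":[0,0.01,-0.015],"turn":0},{"claw":-1,"travel":[0,0.01,-0.025],"turn":0},{"claw":-1,"travel":[0,0.01,-0.025],"turn":0}]' 20
python3 -m inch '[{"claw":-1,"travel":[-0.02,0,0],"turn":0},{"claw":-1,"travel":[-0.03,0,0],"turn":0},{"claw":-1,"travel":[-0.03,0,0],"turn":0}]' 20
python3 -m inch '[{"claw":-1,"travel":[-0.02,0,0],"turn":0},{"claw":-1,"travel":[-0.03,0,0],"turn":0},{"claw":-1,"travel":[-0.03,0,0],"turn":0}]' 20
```

```text
clock: 10.45
position: [0.6919, 0.0203, 0.1146]
ee_rot: [-0.001, 0.021, 1.0, 0.0]
contact_force: [0.7, -0.6, -1.5]
width: 0.0167
gripper_force: 41.6
clock: 10.75
position: [0.6857, 0.0201, 0.1153]
ee_rot: [-0.0, 0.021, 1.0, 0.0]
contact_force: [0.2, 0.8, -1.4]
width: 0.0165
gripper_force: 41.6
clock: 11.05
position: [0.6809, 0.02, 0.1159]
ee_rot: [0.001, 0.021, 1.0, 0.0]
contact_force: [2.3, -0.7, -0.7]
width: 0.0165
gripper_force: 41.6
```

```bash
python3 -m inch '[{"claw":-1,"travel":[-0.004,0,0.034],"turn":0},{"claw":-1,"travel":[-0.01,0,0.068],"turn":0},{"claw":-1,"travel":[-0.016,0,0.1],"turn":0},{"claw":-1,"travel":[-0.024,0,0.136],"turn":0},{"claw":-1,"travel":[-0.024,0,0.136],"turn":0}]' 20
python3 - <<'E'
from rig import get_state
s=get_state();print(s["contact_force"],s["moment"],s["position"])
E
```

```text
clock: 11.55
position: [0.6764, 0.0203, 0.1445]
ee_rot: [0.002, 0.021, 1.0, 0.0]
contact_force: [4.3, 0.1, -2.5]
width: 0.0164
gripper_force: 41.2
[ 4.34435986  0.12668152 -2.46371022] [ 0.06953469 -1.06826047 -0.05358909] [0.67639232 0.02025507 0.1444649 ]
```

```bash
python3 -m inch '[{"claw":-1,"travel":[-0.012,0,0.034],"turn":0},{"claw":-1,"travel":[-0.022,0,0.067],"turn":0},{"claw":-1,"travel":[-0.034,0,0.1],"turn":0},{"claw":-1,"travel":[-0.046,0,0.132],"turn":0},{"claw":-1,"travel":[-0.046,0,0.132],"turn":0}]' 20
python3 -m inch '[{"claw":-1,"travel":[-0.016,0,0.03],"turn":0},{"claw":-1,"travel":[-0.034,0,0.06],"turn":0},{"claw":-1,"travel":[-0.05,0,0.09],"turn":0},{"claw":-1,"travel":[-0.066,0,0.12],"turn":0},{"claw":-1,"travel":[-0.066,0,0.12],"turn":0}]' 20
python3 - <<'E'
from rig import get_state
s=get_state();print(s["contact_force"],s["moment"],s["position"])
E
```

```text
clock: 12.05
position: [0.6663, 0.0203, 0.17]
ee_rot: [0.001, 0.021, 1.0, 0.0]
contact_force: [4.8, 0.4, -0.5]
width: 0.0168
gripper_force: 41.5
clock: 12.55
position: [0.6517, 0.0203, 0.1936]
ee_rot: [-0.001, 0.021, 1.0, 0.0]
contact_force: [1.9, 1.2, -1.6]
width: 0.0165
gripper_force: 42.0
[ 1.8658763   1.16930917 -1.61410078] [ 0.29668544 -0.59031271 -0.19737752] [0.65170562 0.02031369 0.19363947]
```

```bash
cat >> h.py <<'E'
def rodangle(smax=.135):
    s=get_state();p=np.array(s["position"]);q=s["ee_rot"];ya=2*np.arctan2(q[2],q[1])-np.pi
    ex=np.array([np.cos(ya),np.sin(ya),0]); im=cv2.GaussianBlur(imaging.get_image("side"),(3,3),0).astype(np.float32)
    f=lambda X:cv2.remap(im,*[np.float32(c).reshape(1,-1) for c in proj("side",X).T],cv2.INTER_LINEAR)[0]
    out=[]
    for a in np.arange(-10,91,2.5):
        d=np.cos(np.radians(a))*ex+np.r_[0,0,np.sin(np.radians(a))]; n=np.cross(d,[ex[1],-ex[0],0])
        L=np.linspace(.05,smax,40)[:,None]; X=p-L*d
        m,u,v=f(X),f(X+.009*n),f(X-.009*n)
        # shaft is grey: low saturation, unlike wood; compare with both sides
        sat=lambda c:c[:,0]-c[:,2]
        out.append((a,np.mean(np.minimum(np.abs(m-u).sum(1),np.abs(m-v).sum(1))),m.std(0).mean(),sat(m).mean()))
    return out
E
python3 - <<'E'
from h import *
for o in rodangle(): print("%5.1f  ridge %5.1f std %5.1f sat %5.1f"%o)
E
```

```text
-10.0  ridge  13.0 std  14.2 sat  26.0
 -7.5  ridge  17.8 std  14.0 sat  24.7
 -5.0  ridge  33.7 std  13.6 sat  23.6
 -2.5  ridge  54.7 std  12.6 sat  22.5
  0.0  ridge  71.4 std   8.5 sat  21.3
  2.5  ridge  70.4 std   7.3 sat  19.8
  5.0  ridge  46.5 std  12.3 sat  17.9
  7.5  ridge  24.3 std  14.4 sat  16.5
 10.0  ridge  10.8 std  14.6 sat  15.8
 12.5  ridge   4.0 std  14.7 sat  15.7
 15.0  ridge   2.4 std  14.8 sat  15.9
 17.5  ridge   5.7 std  15.0 sat  16.2
 20.0  ridge   4.2 std  15.1 sat  16.4
 22.5  ridge   4.1 std  14.6 sat  16.4
 25.0  ridge  10.4 std  13.2 sat  16.4
 27.5  ridge  15.3 std  10.6 sat  16.4
 30.0  ridge  14.7 std   7.9 sat  16.4
 32.5  ridge  19.1 std   7.3 sat  16.6
 35.0  ridge  14.1 std   9.4 sat  17.3
 37.5  ridge  13.1 std  12.7 sat  18.6
 40.0  ridge  13.1 std  16.2 sat  21.0
 42.5  ridge  15.5 std  19.5 sat  24.1
 45.0  ridge  13.6 std  22.2 sat  27.6
 47.5  ridge  12.4 std  24.0 sat  31.3
 50.0  ridge  12.7 std  24.9 sat  34.9
 52.5  ridge  14.1 std  25.1 sat  38.9
 55.0  ridge  16.5 std  24.6 sat  43.3
 57.5  ridge  17.6 std  23.5 sat  47.9
 60.0  ridge  16.6 std  22.0 sat  52.3
 62.5  ridge  13.9 std  20.6 sat  56.0
 65.0  ridge  10.0 std  20.2 sat  58.3
 67.5  ridge   5.7 std  20.1 sat  59.7
 70.0  ridge   6.3 std  19.9 sat  60.4
 72.5  ridge   7.9 std  19.1 sat  61.0
 75.0  ridge   9.7 std  18.1 sat  62.1
 77.5  ridge   8.9 std  17.2 sat  63.8
 80.0  ridge   6.6 std  16.7 sat  65.5
 82.5  ridge   4.6 std  15.6 sat  67.1
 85.0  ridge   4.2 std  14.5 sat  68.5
 87.5  ridge   5.0 std  15.1 sat  68.2
 90.0  ridge   4.7 std  14.7 sat  68.3
```

The image shows the rod still level, so the grip was too stiff and the tip slipped out of the mouth. I back off into free space and ease the grip through the opening command.

```bash
python3 -m inch '[{"claw":-1,"travel":[0.1,0,0.1],"turn":0},{"claw":-1,"travel":[0.3,0,0.35],"turn":0},{"claw":-1,"travel":[0.3,0,0.35],"turn":0},{"claw":-1,"travel":[0.3,0,0.35],"turn":0}]' 20
python3 -m inch '[{"claw":-0.62,"travel":[0,0,0],"turn":0},{"claw":-0.62,"travel":[0,0,0],"turn":0}]' 20
python3 -m inch '[{"claw":-0.61,"travel":[0,0,0],"turn":0},{"claw":-0.61,"travel":[0,0,0],"turn":0}]' 20
python3 - <<'E'
from h import *
print(sorted([(round(float(o[1]),1),o[0],round(float(o[2]),1)) for o in rodangle(.15)])[-4:])
E
```

```text
clock: 13.0
position: [0.7138, 0.0195, 0.2641]
ee_rot: [0.001, 0.021, 1.0, -0.001]
contact_force: [-0.6, -0.4, -1.3]
width: 0.0166
gripper_force: 41.9
clock: 13.2
position: [0.7108, 0.0201, 0.2608]
ee_rot: [-0.003, 0.021, 1.0, -0.0]
contact_force: [0.3, 0.4, -2.6]
width: 0.0166
gripper_force: 41.9
clock: 13.4
position: [0.712, 0.0201, 0.2621]
ee_rot: [-0.001, 0.021, 1.0, 0.0]
contact_force: [0.1, 0.7, -1.0]
width: 0.017
gripper_force: 35.2
[(29.9, np.float64(5.0), 19.4), (41.2, np.float64(-7.5), 14.4), (42.1, np.float64(27.5), 9.0), (42.1, np.float64(32.5), 10.2)]
```

```bash
python3 -m inch '[{"claw":-0.60,"travel":[0,0,0],"turn":0},{"claw":-0.60,"travel":[0,0,0],"turn":0},{"claw":-0.60,"travel":[0,0,0],"turn":0}]' 20
python3 -m inch '[{"claw":-0.595,"travel":[0,0,0],"turn":0},{"claw":-0.595,"travel":[0,0,0],"turn":0}]' 20
python3 - <<'E'
from h import *
s=get_state();print(s["moment"],s["contact_force"])
for o in rodangle(.15): print("%5.1f  ridge %5.1f std %5.1f sat %5.1f"%o)
E
```

```text
clock: 13.75
position: [0.713, 0.0201, 0.263]
ee_rot: [0.0, 0.021, 1.0, 0.0]
contact_force: [0.1, -0.8, -0.7]
width: 0.0171
gripper_force: 22.4
clock: 13.95
position: [0.713, 0.0202, 0.2629]
ee_rot: [0.0, 0.021, 1.0, 0.0]
contact_force: [-0.1, -0.5, -1.5]
width: 0.017
gripper_force: 16.4
[-0.03204389 -0.09251025 -0.01480684] [-0.10711537 -0.48665574 -1.45221388]
-10.0  ridge  15.0 std   7.5 sat  77.8
 -7.5  ridge  38.6 std  13.1 sat  71.5
 -5.0  ridge  21.3 std  20.5 sat  62.4
 -2.5  ridge  12.5 std  24.1 sat  57.8
  0.0  ridge  17.5 std  25.8 sat  55.6
  2.5  ridge  17.9 std  24.7 sat  56.4
  5.0  ridge  29.1 std  19.9 sat  60.2
  7.5  ridge  23.5 std  15.3 sat  63.6
 10.0  ridge  13.1 std  12.8 sat  65.4
 12.5  ridge   7.2 std  11.9 sat  66.1
 15.0  ridge   4.4 std  11.9 sat  65.8
 17.5  ridge   3.8 std  12.1 sat  65.2
 20.0  ridge   5.0 std  11.9 sat  64.4
 22.5  ridge   5.4 std  11.9 sat  62.6
 25.0  ridge  16.6 std  11.7 sat  58.0
 27.5  ridge  39.9 std   9.5 sat  48.2
 30.0  ridge  19.1 std   8.4 sat  35.6
 32.5  ridge  43.4 std  10.2 sat  30.8
 35.0  ridge  24.8 std  10.6 sat 
[... 163 characters left out ...]
47.5  ridge   3.9 std   3.7 sat  75.2
 50.0  ridge   3.1 std   3.2 sat  75.8
 52.5  ridge   2.9 std   3.0 sat  75.8
 55.0  ridge   2.8 std   2.9 sat  75.8
 57.5  ridge   3.0 std   2.9 sat  76.0
 60.0  ridge   2.8 std   2.9 sat  76.1
 62.5  ridge   2.8 std   3.0 sat  76.0
 65.0  ridge   3.1 std   3.0 sat  76.0
 67.5  ridge   3.3 std   3.0 sat  76.1
 70.0  ridge   3.5 std   3.0 sat  76.1
 72.5  ridge   3.3 std   3.2 sat  76.0
 75.0  ridge   3.6 std   3.1 sat  76.1
 77.5  ridge   3.4 std   3.0 sat  76.2
 80.0  ridge   3.4 std   3.2 sat  76.0
 82.5  ridge   3.4 std   3.2 sat  76.0
 85.0  ridge   3.3 std   3.3 sat  76.0
 87.5  ridge   2.8 std   4.1 sat  75.9
 90.0  ridge   3.4 std   4.6 sat  75.9
```

The low saturation at about 32° shows the rod did tilt there; the "level" ridge was the lid's edge. I refine the angle and the tip's position.

```bash
cat >> h.py <<'E'
def rodfit(lo,hi,dy=0,L0=.05,L1=.145,prof=False):
    s=get_state();p=np.array(s["position"]);q=s["ee_rot"];ya=2*np.arctan2(q[2],q[1])-np.pi
    ex=np.array([np.cos(ya),np.sin(ya),0]); im=cv2.GaussianBlur(imaging.get_image("side"),(3,3),0).astype(np.float32)
    f=lambda X:(lambda c:c[:,0]-c[:,2])(cv2.remap(im,*[np.float32(c).reshape(1,-1) for c in proj("side",X).T],cv2.INTER_LINEAR)[0])
    best=[]
    for a in np.arange(lo,hi,.5):
        d=np.cos(np.radians(a))*ex+np.r_[0,0,np.sin(np.radians(a))]
        best.append((f(p-np.linspace(L0,L1,60)[:,None]*d).mean(),a,d))
    b=min(best,key=lambda t:t[0])
    L=np.arange(.02,.185,.005)
    return b[1],b[0],np.c_[L*1000,f(p-L[:,None]*b[2])].round().astype(int).tolist(), p-.157*b[2]
E
python3 - <<'E'
from h import *
print(rodfit(24,40))
E
```

```text
(np.float64(32.0), np.float32(31.455631), [[20, 16], [25, 15], [30, 15], [35, 18], [40, 28], [45, 33], [50, 33], [55, 33], [60, 32], [65, 32], [70, 34], [75, 33], [80, 34], [85, 34], [90, 33], [95, 35], [100, 34], [105, 35], [110, 35], [115, 35], [120, 33], [125, 33], [130, 29], [135, 25], [140, 18], [145, 16], [150, 15], [155, 14], [160, 14], [165, 13], [170, 12], [175, 12], [180, 12]], array([0.57995299, 0.02568517, 0.17974721]))
```

```bash
python3 -m inch '[{"claw":-0.6,"travel":[-0.09,0.003,-0.13],"turn":0},{"claw":-0.6,"travel":[-0.18,0.005,-0.27],"turn":0},{"claw":-0.6,"travel":[-0.18,0.005,-0.27],"turn":0}]' 20
python3 -m inch '[{"claw":-0.6,"travel":[-0.03,0,-0.03],"turn":0},{"claw":-0.6,"travel":[-0.06,0,-0.06],"turn":0},{"claw":-0.6,"travel":[-0.088,0,-0.088],"turn":0},{"claw":-0.6,"travel":[-0.088,0,-0.088],"turn":0}]' 20
python3 - <<'E'
from h import *
s=get_state();print(s["moment"],s["contact_force"],rodfit(20,50,L1=.13))
E
```

```text
clock: 14.35
position: [0.6709, 0.0216, 0.204]
ee_rot: [-0.007, 0.021, 1.0, 0.0]
contact_force: [-0.2, 0.3, -2.0]
width: 0.0178
gripper_force: 16.2
clock: 14.75
position: [0.6588, 0.0211, 0.1912]
ee_rot: [-0.0, 0.021, 1.0, 0.0]
contact_force: [-0.2, -0.7, -1.3]
width: 0.0175
gripper_force: 16.3
[-0.00537615 -0.06354745 -0.01521784] [-0.22902729 -0.72166001 -1.29208577] (np.float64(33.0), np.float32(18.953743), [[20, 16], [25, 17], [30, 15], [35, 17], [40, 25], [45, 33], [50, 33], [55, 35], [60, 34], [65, 31], [70, 22], [75, 17], [80, 15], [85, 14], [90, 14], [95, 14], [100, 14], [105, 15], [110, 14], [115, 14], [120, 13], [125, 13], [130, 14], [135, 13], [140, 13], [145, 14], [150, 15], [155, 14], [160, 14], [165, 14], [170, 14], [175, 15], [180, 14]], array([0.52726771, 0.0266213 , 0.10573174]))
```

```bash
python3 -m inch '[{"claw":-0.6,"travel":[-0.02,0,0.03],"turn":0},{"claw":-0.6,"travel":[-0.04,0,0.06],"turn":0},{"claw":-0.6,"travel":[-0.06,0,0.085],"turn":0},{"claw":-0.6,"travel":[-0.08,0,0.105],"turn":0},{"claw":-0.6,"travel":[-0.08,0,0.105],"turn":0}]' 20
python3 - <<'E'
from h import *
s=get_state();a=rodfit(20,55,L1=.13);print(s["moment"],a[:2],a[3])
E
python3 -m inch '[{"claw":-0.6,"travel":[-0.015,0,0.012],"turn":0},{"claw":-0.6,"travel":[-0.03,0,0.025],"turn":0},{"claw":-0.6,"travel":[-0.03,0,0.025],"turn":0}]' 20
python3 - <<'E'
from h import *
s=get_state();a=rodfit(20,55,L1=.13);print(s["moment"],a[:2],a[3])
E
```

```text
clock: 15.3
position: [0.6436, 0.0212, 0.2138]
ee_rot: [0.001, 0.021, 1.0, 0.0]
contact_force: [1.5, 0.8, -1.6]
width: 0.0172
gripper_force: 16.8
[ 0.05610089 -0.31598069 -0.00875532] (np.float64(30.5), np.float32(13.566049)) [0.50846895 0.02681958 0.13413856]
clock: 15.65
position: [0.637, 0.0213, 0.2176]
ee_rot: [-0.0, 0.021, 1.0, 0.0]
contact_force: [0.8, 1.3, -1.4]
width: 0.0174
gripper_force: 17.2
[ 0.16020323 -0.3466423  -0.12890113] (np.float64(31.5), np.float32(12.256429)) [0.50326913 0.02686485 0.13558885]
```

```bash
cat >> h.py <<'E'
def ridge(L0=.048,L1=.1,lo=20,hi=60,off=.009):
    s=get_state();p=np.array(s["position"]);q=s["ee_rot"];ya=2*np.arctan2(q[2],q[1])-np.pi
    ex=np.array([np.cos(ya),np.sin(ya),0]); im=cv2.GaussianBlur(imaging.get_image("side"),(3,3),0).astype(np.float32)
    f=lambda X:cv2.remap(im,*[np.float32(c).reshape(1,-1) for c in proj("side",X).T],cv2.INTER_LINEAR)[0]
    for a in np.arange(lo,hi,2):
        d=np.cos(np.radians(a))*ex+np.r_[0,0,np.sin(np.radians(a))]; n=np.cross(d,[ex[1],-ex[0],0])
        X=p-np.linspace(L0,L1,40)[:,None]*d
        print(a,f(X).mean(0).round(),(f(X)-f(X+off*n)).mean(0).round(),(f(X)-f(X-off*n)).mean(0).round())
E
python3 - <<'E'
from h import *
ridge()
E
```

```text
20 [105.  99.  88.] [22. 21. 20.] [-25. -24. -23.]
22 [98. 92. 81.] [19. 18. 17.] [-25. -24. -22.]
24 [91. 86. 76.] [16. 15. 14.] [-24. -23. -21.]
26 [86. 81. 71.] [12. 11. 11.] [-22. -21. -19.]
28 [82. 77. 67.] [8. 8. 7.] [-19. -18. -17.]
30 [78. 74. 64.] [4. 3. 3.] [-16. -15. -15.]
32 [76. 72. 62.] [-1. -1. -1.] [-13. -12. -12.]
34 [75. 71. 61.] [-5. -5. -4.] [-9. -9. -9.]
36 [76. 72. 62.] [-7. -5. -4.] [-5. -4. -5.]
38 [78. 74. 63.] [-5. -3. -1.] [ 0.  0. -1.]
40 [80. 76. 65.] [-3. -0.  3.] [4. 4. 3.]
42 [82. 77. 66.] [-3.  1.  6.] [6. 5. 4.]
44 [81. 76. 65.] [-5. -1.  6.] [4. 3. 2.]
46 [80. 75. 62.] [-10.  -4.   3.] [ 1. -1. -2.]
48 [80. 73. 60.] [-14.  -8.   0.] [-1. -3. -6.]
50 [82. 74. 59.] [-17. -11.  -3.] [ 2. -2. -6.]
52 [85. 76. 58.] [-19. -13.  -4.] [ 7.  2. -4.]
54 [90. 79. 59.] [-19. -14.  -5.] [13.  7. -1.]
56 [95. 82. 60.] [-20. -14.  -6.] [19. 12.  2.]
58 [101.  86.  62.] [-20. -14.  -6.] [22. 15.  4.]
```

A weak ridge at about 42° fits the rod in the mouth. I push along the tube axis in small steps, watching the force.

```bash
python3 -m inch '[{"claw":-0.61,"travel":[-0.02,0,-0.02],"turn":0},{"claw":-0.61,"travel":[-0.04,0.001,-0.04],"turn":0},{"claw":-0.61,"travel":[-0.06,0.002,-0.06],"turn":0},{"claw":-0.61,"travel":[-0.08,0.003,-0.08],"turn":0},{"claw":-0.61,"travel":[-0.08,0.003,-0.08],"turn":0}]' 30
python3 - <<'E'
from h import *
print(get_state()["moment"]);ridge(L1=.085,lo=34,hi=56)
E
```

```text
clock: 16.25
position: [0.6196, 0.022, 0.2002]
ee_rot: [-0.002, 0.021, 1.0, 0.0]
contact_force: [0.7, 2.1, -3.7]
width: 0.0171
gripper_force: 24.3
[ 0.33016559 -0.29554318 -0.15766175]
34 [64. 61. 53.] [-9. -9. -8.] [ 0.  0. -0.]
36 [65. 62. 54.] [-9. -9. -8.] [3. 3. 2.]
38 [68. 65. 56.] [-7. -6. -6.] [5. 5. 4.]
40 [71. 68. 58.] [-2. -1. -1.] [8. 8. 7.]
42 [74. 70. 61.] [4. 4. 4.] [10.  9.  8.]
44 [75. 71. 62.] [9. 9. 8.] [10.  9.  8.]
46 [74. 71. 61.] [11. 10.  9.] [6. 6. 5.]
48 [72. 69. 59.] [10.  9.  8.] [1. 1. 0.]
50 [69. 66. 57.] [7. 7. 7.] [-4. -5. -4.]
52 [66. 63. 54.] [3. 4. 4.] [-8. -8. -7.]
54 [64. 61. 52.] [-1.  1.  2.] [-9. -9. -8.]
```

```bash
python3 -m inch '[{"claw":-0.61,"travel":[0,0.01,0],"turn":0},{"claw":-0.61,"travel":[-0.03,0.01,-0.03],"turn":0},{"claw":-0.61,"travel":[-0.06,0.011,-0.06],"turn":0},{"claw":-0.61,"travel":[-0.09,0.013,-0.09],"turn":0},{"claw":-0.61,"travel":[-0.09,0.013,-0.09],"turn":0}]' 30
python3 - <<'E'
from h import *
s=get_state();print(s["moment"],s["contact_force"])
E
```

```text
clock: 16.8
position: [0.6014, 0.0246, 0.1821]
ee_rot: [-0.002, 0.021, 1.0, 0.0]
contact_force: [0.0, 0.1, -2.0]
width: 0.0174
gripper_force: 24.0
[ 0.15940669 -0.22557161 -0.03345201] [ 0.03355372  0.07978279 -2.03027923]
```

```bash
python3 -m inch '[{"claw":-0.61,"travel":[-0.035,0.001,-0.035],"turn":0},{"claw":-0.61,"travel":[-0.07,0.003,-0.07],"turn":0},{"claw":-0.61,"travel":[-0.105,0.004,-0.105],"turn":0},{"claw":-0.61,"travel":[-0.14,0.005,-0.14],"turn":0},{"claw":-0.61,"travel":[-0.14,0.005,-0.14],"turn":0}]' 30
python3 -m inch '[{"claw":-0.61,"travel":[-0.015,0,-0.015],"turn":0},{"claw":-0.61,"travel":[-0.03,0.001,-0.03],"turn":0},{"claw":-0.61,"travel":[-0.03,0.001,-0.03],"turn":0}]' 30
python3 -m inch '[{"claw":-0.61,"travel":[-0.01,0,-0.01],"turn":0},{"claw":-0.61,"travel":[-0.02,0.001,-0.02],"turn":0},{"claw":-0.61,"travel":[-0.02,0.001,-0.02],"turn":0}]' 30
```

```text
clock: 17.3
position: [0.5733, 0.0257, 0.154]
ee_rot: [-0.002, 0.021, 1.0, 0.0]
contact_force: [0.6, 0.4, -2.5]
width: 0.0171
gripper_force: 24.0
clock: 17.6
position: [0.5689, 0.0256, 0.149]
ee_rot: [-0.0, 0.021, 1.0, 0.0]
contact_force: [-0.0, 1.2, -2.5]
width: 0.017
gripper_force: 24.1
clock: 17.9
position: [0.5649, 0.0258, 0.145]
ee_rot: [-0.0, 0.021, 1.0, 0.0]
contact_force: [0.3, 0.2, -2.4]
width: 0.0172
gripper_force: 24.1
```

```bash
for i in 1; do python3 -m inch '[{"claw":-0.61,"travel":[-0.008,0,-0.008],"turn":0},{"claw":-0.61,"travel":[-0.015,0,-0.015],"turn":0},{"claw":-0.61,"travel":[-0.015,0,-0.015],"turn":0}]' 30; done
python3 -m inch '[{"claw":-0.61,"travel":[-0.008,0,-0.008],"turn":0},{"claw":-0.61,"travel":[-0.015,0,-0.015],"turn":0},{"claw":-0.61,"travel":[-0.015,0,-0.015],"turn":0}]' 30
```

```text
clock: 18.2
position: [0.5621, 0.0258, 0.1421]
ee_rot: [-0.0, 0.021, 1.0, 0.0]
contact_force: [1.3, 1.5, -2.3]
width: 0.0171
gripper_force: 24.1
clock: 18.5
position: [0.5619, 0.0257, 0.1412]
ee_rot: [0.003, 0.021, 1.0, 0.0]
contact_force: [2.6, 0.3, 4.8]
width: 0.0173
gripper_force: 24.7
```

The collar has met the mouth. I press a little more to seat it and then read the force.

```bash
python3 -m inch '[{"claw":-0.64,"travel":[0,0,0],"turn":0},{"claw":-0.64,"travel":[-0.005,0,-0.005],"turn":0},{"claw":-0.64,"travel":[-0.01,0,-0.01],"turn":0},{"claw":-0.64,"travel":[-0.015,0,-0.015],"turn":0},{"claw":-0.64,"travel":[-0.015,0,-0.015],"turn":0}]' 40
python3 - <<'E'
from h import *
s=get_state();print(s["moment"],s["contact_force"]);ridge(L0=.0,L1=.04,lo=34,hi=56)
E
```

```text
clock: 19.0
position: [0.5621, 0.0255, 0.1408]
ee_rot: [0.007, 0.021, 1.0, -0.0]
contact_force: [5.4, -0.2, 13.6]
width: 0.0166
gripper_force: 39.9
[ 0.26645834 -0.77841426 -0.0470786 ] [ 5.38433827 -0.23413816 13.63825467]
34 [54. 49. 40.] [1. 1. 1.] [-4. -5. -5.]
36 [54. 49. 40.] [1. 1. 1.] [-4. -5. -5.]
38 [54. 48. 39.] [1. 1. 1.] [-4. -5. -5.]
40 [53. 48. 39.] [1. 1. 1.] [-4. -5. -5.]
42 [53. 48. 39.] [1. 1. 1.] [-4. -5. -5.]
44 [53. 47. 38.] [1. 0. 1.] [-4. -5. -4.]
46 [52. 47. 38.] [0. 0. 0.] [-4. -5. -4.]
48 [52. 47. 38.] [ 0. -0. -0.] [-3. -4. -4.]
50 [52. 46. 38.] [-0. -1. -0.] [-3. -4. -3.]
52 [52. 46. 37.] [-1. -1. -1.] [-3. -3. -3.]
54 [51. 46. 37.] [-1. -1. -1.] [-2. -3. -2.]
```

The collar is seated: firm stop at 13.6 N. I draw the rod out along the axis.

```bash
python3 -m inch '[{"claw":-0.64,"travel":[0.03,-0.001,0.03],"turn":0},{"claw":-0.64,"travel":[0.08,-0.003,0.08],"turn":0},{"claw":-0.64,"travel":[0.13,-0.005,0.13],"turn":0},{"claw":-0.64,"travel":[0.18,-0.007,0.18],"turn":0},{"claw":-0.64,"travel":[0.23,-0.009,0.23],"turn":0}]' 40
python3 -m inch '[{"claw":-0.64,"travel":[0.06,-0.003,0.06],"turn":0},{"claw":-0.64,"travel":[0.12,-0.006,0.12],"turn":0},{"claw":-0.64,"travel":[0.18,-0.008,0.18],"turn":0},{"claw":-0.64,"travel":[0.24,-0.01,0.24],"turn":0},{"claw":-0.64,"travel":[0.3,-0.013,0.3],"turn":0}]' 40
python3 -m inch '[{"claw":-0.64,"travel":[0.08,-0.003,0.08],"turn":0},{"claw":-0.64,"travel":[0.16,-0.006,0.16],"turn":0},{"claw":-0.64,"travel":[0.16,-0.006,0.16],"turn":0}]' 40
python3 - <<'E'
from h import *
s=get_state();print(s["moment"],s["contact_force"]);a=rodfit(30,60,L1=.145);print(a);ridge(L1=.14,lo=34,hi=56)
E
```

```text
clock: 19.55
position: [0.6016, 0.024, 0.1818]
ee_rot: [-0.002, 0.021, 1.0, 0.0]
contact_force: [0.9, 0.0, -2.6]
width: 0.0168
gripper_force: 39.1
clock: 20.05
position: [0.6617, 0.0211, 0.2418]
ee_rot: [-0.002, 0.021, 1.0, -0.0]
contact_force: [0.7, -0.2, -0.7]
width: 0.0163
gripper_force: 39.1
clock: 20.35
position: [0.6964, 0.0196, 0.2754]
ee_rot: [0.002, 0.021, 1.0, -0.0]
contact_force: [0.3, -0.2, -0.9]
width: 0.0164
gripper_force: 39.1
[ 0.00513527 -0.05048964 -0.02925332] [ 0.287745   -0.2406639  -0.90455156]
(np.float64(43.5), np.float32(31.530632), [[20, 16], [25, 18], [30, 15], [35, 17], [40, 23], [45, 30], [50, 31], [55, 31], [60, 32], [65, 32], [70, 31], [75, 33], [80, 35], [85, 35], [90, 34], [95, 34], [100, 34], [105, 35], [110, 34], [115, 33], [120, 34], [125, 34], [130, 30], [135, 25], [140, 22], [145, 16], [150, 14], [155, 14], [160, 13], [165, 12], [170, 12], [175, 11], [180, 12]], array([0.58260045, 0.02433746, 0.16729708]))
34 [146. 121.  84.] [20. 13.  4.] [-7. -6. -5.]
36 [141. 118.  82.] [25. 16.  4.] [-10.  -8.  -5.]
38 [135. 113.  80.] [27. 18.  6.] [-13.  -9.  -4.]
40 [125. 107.  78.] [17. 12.  7.] [-20. -13.  -3.]
42 [113.  99.  75.] [-7. -3.  3.] [-28. -18.  -4.]
44 [107.  95.  73.] [-29. -17.  -2.] [-27. -17.  -4.]
46 [113.  98.  73.] [-34. -21.  -4.] [-9. -6. -2.]
48 [126. 107.  76.] [-25. -16.  -3.] [13.  9.  2.]
50 [138. 115.  77.] [-15.  -9.  -1.] [25. 16.  4.]
52 [146. 119.  78.] [-8. -5. -0.] [23. 14.  2.]
54 [150. 121.  78.] [-4. -2. -0.] [17. 10.  0.]
```

The rod is clean out at 43.5°. I level it by laying its shaft on the shut, flat lid (top at 0.106) and lowering the hand in an arc outside the tank's hinge side.

```bash
python3 -m inch '[{"claw":-0.62,"travel":[-0.03,0.2,0],"turn":0},{"claw":-0.62,"travel":[-0.07,0.45,0],"turn":0},{"claw":-0.62,"travel":[-0.11,0.65,-0.08],"turn":0},{"claw":-0.62,"travel":[-0.11,0.65,-0.25],"turn":0},{"claw":-0.61,"travel":[-0.11,0.65,-0.25],"turn":0}]' 30
python3 -m inch '[{"claw":-0.61,"travel":[0.034,0,-0.076],"turn":0},{"claw":-0.61,"travel":[0.075,0,-0.13],"turn":0},{"claw":-0.61,"travel":[0.112,0,-0.188],"turn":0},{"claw":-0.61,"travel":[0.144,-0.005,-0.248],"turn":0},{"claw":-0.61,"travel":[0.144,-0.005,-0.248],"turn":0}]' 30
python3 - <<'E'
from h import *
s=get_state();print(s["moment"],s["contact_force"],s["position"]);a=rodfit(10,60,L1=.09);print(a[0],a[1],a[3])
E
```

```text
clock: 20.95
position: [0.667, 0.1509, 0.2182]
ee_rot: [-0.007, 0.02, 1.0, -0.001]
contact_force: [-1.5, -0.7, -1.4]
width: 0.0168
gripper_force: 36.6
clock: 21.45
position: [0.7023, 0.1481, 0.1726]
ee_rot: [-0.0, 0.021, 1.0, -0.0]
contact_force: [1.9, 0.0, 0.8]
width: 0.0169
gripper_force: 34.1
[-0.01803757  0.03080103  0.04626445] [1.9366922  0.02899276 0.82355156] [0.70231819 0.14806113 0.17263155]
26.5 21.334944 [0.56194251 0.1540809  0.10257849]
```

```bash
python3 -m inch '[{"claw":-0.61,"travel":[0.025,0,-0.06],"turn":0},{"claw":-0.61,"travel":[0.045,0,-0.12],"turn":0},{"claw":-0.61,"travel":[0.06,0,-0.18],"turn":0},{"claw":-0.61,"travel":[0.07,0,-0.24],"turn":0},{"claw":-0.61,"travel":[0.07,0,-0.24],"turn":0}]' 30
python3 -m inch '[{"claw":-0.61,"travel":[0.005,0,-0.03],"turn":0},{"claw":-0.61,"travel":[0.005,0,-0.06],"turn":0},{"claw":-0.61,"travel":[0.005,0,-0.072],"turn":0},{"claw":-0.61,"travel":[0.005,0,-0.072],"turn":0}]' 30
python3 - <<'E'
from h import *
s=get_state();print(s["moment"],s["contact_force"],s["position"]);a=rodfit(-10,25,L1=.075);print(a[0],a[1],a[3])
E
```

```text
clock: 22.0
position: [0.7137, 0.149, 0.1235]
ee_rot: [-0.003, 0.021, 1.0, -0.0]
contact_force: [-0.1, 0.0, 0.7]
width: 0.0166
gripper_force: 32.8
clock: 22.4
position: [0.7161, 0.1492, 0.1125]
ee_rot: [0.0, 0.021, 1.0, 0.0]
contact_force: [-1.2, -1.2, 2.3]
width: 0.017
gripper_force: 32.9
[-0.02147043  0.26777058  0.01667695] [-1.16954003 -1.21302575  2.27352389] [0.7160748  0.14919855 0.11247177]
3.5 33.906868 [0.55950319 0.15571494 0.10288715]
```

```bash
python3 -m inch '[{"claw":-0.61,"travel":[0,0,-0.01],"turn":0},{"claw":-0.61,"travel":[0,0,-0.015],"turn":0},{"claw":-0.61,"travel":[0,0,-0.015],"turn":0}]' 30
python3 -m inch '[{"claw":-0.65,"travel":[0,0,0],"turn":0},{"claw":-0.65,"travel":[0,0,0],"turn":0},{"claw":-0.65,"travel":[0,0,0.2],"turn":0},{"claw":-0.65,"travel":[0,0,0.45],"turn":0},{"claw":-0.65,"travel":[0,0,0.65],"turn":0}]' 45
python3 -m inch '[{"claw":-0.65,"travel":[0,-0.2,0.1],"turn":0},{"claw":-0.65,"travel":[-0.05,-0.4,0.1],"turn":0},{"claw":-0.65,"travel":[-0.15,-0.65,0.1],"turn":0},{"claw":-0.65,"travel":[-0.25,-0.9,0.1],"turn":0},{"claw":-0.65,"travel":[-0.25,-1,0.1],"turn":0}]' 45
python3 -m inch '[{"claw":-0.65,"travel":[-0.2,-0.2,0],"turn":0},{"claw":-0.65,"travel":[-0.3,-0.45,0],"turn":0},{"claw":-0.65,"travel":[-0.33,-0.7,0],"turn":0},{"claw":-0.65,"travel":[-0.33,-0.9,0],"turn":0},{"claw":-0.65,"travel":[-0.33,-1,0],"turn":0}]' 45
python3 - <<'E'
from h import *
s=get_state();print(s["moment"],s["contact_force"],s["position"]);a=rodfit(-15,20,L1=.145);print(a)
E
```

```text
clock: 22.75
position: [0.7164, 0.1492, 0.1096]
ee_rot: [0.0, 0.021, 1.0, 0.0]
contact_force: [0.4, -0.1, 2.0]
width: 0.0169
gripper_force: 33.1
clock: 23.25
position: [0.7165, 0.1492, 0.2406]
ee_rot: [0.0, 0.021, 1.0, 0.0]
contact_force: [0.9, 0.4, -1.3]
width: 0.0169
gripper_force: 44.0
clock: 23.75
position: [0.6639, -0.0542, 0.2587]
ee_rot: [-0.001, 0.022, 1.0, -0.001]
contact_force: [0.5, -0.2, -1.5]
width: 0.0162
gripper_force: 44.1
clock: 24.25
position: [0.5993, -0.2557, 0.2584]
ee_rot: [-0.0, 0.023, 1.0, -0.001]
contact_force: [0.8, 0.9, -0.4]
width: 0.0168
gripper_force: 44.2
[ 0.02752529 -0.08301311 -0.00603028] [ 0.82104396  0.85381301 -0.38469264] [ 0.59932235 -0.25569566  0.25839593]
(np.float64(2.0), np.float32(23.38719), [[20, 18], [25, 16], [30, 17], [35, 17], [40, 18], [45, 24], [50, 27], [55, 26], [60, 24], [65, 24], [70, 24], [75, 23], [80, 24], [85, 24], [90, 23], [95, 23], [100, 23], [105, 22], [110, 23], [115, 23], [120, 22], [125, 22], [130, 22], [135, 24], [140, 23], [145, 23], [150, 28], [155, 47], [160, 56], [165, 57], [170, 57], [175, 57], [180, 55]], array([ 0.44257973, -0.24857316,  0.2529167 ]))
```

```bash
python3 -m inch '[{"claw":-0.65,"travel":[-0.05,-0.2,0],"turn":0},{"claw":-0.65,"travel":[-0.11,-0.4,-0.1],"turn":0},{"claw":-0.65,"travel":[-0.11,-0.6,-0.25],"turn":0},{"claw":-0.65,"travel":[-0.11,-0.715,-0.4],"turn":0},{"claw":-0.65,"travel":[-0.11,-0.715,-0.45],"turn":0}]' 45
python3 -m inch '[{"claw":-0.65,"travel":[0,0,0],"turn":0},{"claw":-0.65,"travel":[0,0,0],"turn":0},{"claw":-0.65,"travel":[0,0,0],"turn":0},{"claw":-0.65,"travel":[0,0,0],"turn":0},{"claw":-0.65,"travel":[0,0,0],"turn":0}]' 45
python3 - <<'E'
from h import *
s=get_state();print(s["qd"],s["contact_force"],s["position"]);a=rodfit(-15,20,L1=.14);print(a)
ridge(L1=.14,lo=-8,hi=10)
# lid still shut? bystander check: whole-scene change vs first picture, by region
print([proj("side",[x]).round().tolist() for x in (s["position"],a[3])])
E
```

```text
clock: 24.8
position: [0.5765, -0.3956, 0.1642]
ee_rot: [-0.003, 0.022, 1.0, 0.002]
contact_force: [0.2, 1.2, -1.4]
width: 0.0168
gripper_force: 44.3
clock: 25.3
position: [0.5788, -0.3934, 0.1708]
ee_rot: [0.001, 0.02, 1.0, -0.001]
contact_force: [0.2, 0.3, -2.7]
width: 0.0159
gripper_force: 44.3
[-0.00704679  0.00568405  0.00286127 -0.00066134 -0.00061447 -0.00182307] [ 0.21605144  0.3394453  -2.68813825] [ 0.5787794  -0.39335084  0.17077384]
(np.float64(2.0), np.float32(26.154346), [[20, 14], [25, 14], [30, 17], [35, 16], [40, 17], [45, 22], [50, 24], [55, 25], [60, 25], [65, 26], [70, 26], [75, 26], [80, 26], [85, 27], [90, 27], [95, 28], [100, 28], [105, 27], [110, 28], [115, 26], [120, 25], [125, 26], [130, 25], [135, 26], [140, 24], [145, 25], [150, 33], [155, 62], [160, 74], [165, 73], [170, 67], [175, 67], [180, 67]], array([ 0.42200434, -0.38698235,  0.16529462]))
-8 [147. 124.  86.] [14.  5. -8.] [-4. -0.  5.]
-6 [142. 122.  88.] [14.  5. -8.] [-9. -3.  7.]
-4 [136. 120.  91.] [12.  4. -6.] [-13.  -4.   9.]
-2 [130. 118.  95.] [ 7.  3. -1.] [-15.  -4.  10.]
0 [125. 116.  97.] [-0.  2.  4.] [-14.  -4.   9.]
2 [123. 115.  97.] [-8. -1.  8.] [-10.  -3.   5.]
4 [123. 114.  94.] [-15.  -5.   8.] [-4. -2. -0.]
6 [127. 115.  91.] [-18.  -9.   6.] [ 4. -0. -4.]
8 [134. 117.  89.] [-18. -10.   2.] [10.  3. -6.]
[[[352.0, 284.0]], [[285.0, 312.0]]]
```

```bash
python3 -c "
from rig import ticket
print(ticket.sign_off())"
```

```text
the job is handed in; nothing more can be done
None
```

The job is handed in: the lid is shut, and the rod was pushed in until its collar stopped on the mouth, then drawn right out; it is now held still, within about 2° of level, its tip about 15 cm above the drip tray. To level the rod I laid its shaft lightly on the shut lid, and I did not take a last picture of the lid or the other things on the bench.

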